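# Pin the drill jig and hold it shut

### The job

Swing the open leaf of the blue drill jig down onto its base, then take the red-knobbed pin from the grey rack and push it through the leaf's hole into the hole of the base until its collar bears on the leaf. Two springs lift the leaf a little, so keep pressing: finish while holding the leaf fully shut with the pin fully home, and do not let go. Leave the yellow-knobbed pin, the oil bottle and the wrench where they are.

Things in the scene. Friction and masses are not known exactly. Their poses are not given: they have to be found in the camera images.
- jig: Drill jig, bolted down. Blue base, 50 mm high, 110 wide (y), x = -80 to +85 mm; bolted feet, 10 mm high, reach y = +-79. Origin: underside, at the bench top, midway along y. z up, +x to the hinge side (roughly away from the robot), y along the hinge. A steel blank is fixed in its nest. Two sprung brass plungers (10 mm wide, at x = -30, y = +-42) stand 6 mm out of the base top.
- leaf (a joint): Leaf angle, rad: 0 = shut on the base, grows opening upward, 1.57 upright, stop 1.9. Stiff damped hinge: the leaf (0.35 kg) stays where left from 1.25 up; pushed below 1.1 it sinks slowly by itself until it rests on the plungers at about 0.06 (hole 7 mm high). Then about 10 N down at the hole shuts it to a hard stop at 0; it rises again when released.
- leaf_hinge (a point): Middle of the leaf's hinge axis (the axis runs along the jig's y), 56 mm above the bench, at x = +70 mm in the jig's frame. It is fixed to the jig but turns with the leaf.
- leaf_hole (a point): Centre of the leaf's through hole (15 mm diameter), on the face that is uppermost when shut; 120 mm from the hinge axis, midway along y. The leaf is an aluminium plate 12 mm thick, 110 mm wide, reaching 150 mm from the hinge; its mid-plane passes through the hinge axis. Shut, its upper face is 62 mm above the bench.
- leaf_tab (a point): Tip of the orange thumb tab (44 mm wide, 12 mm thick, 20 mm long) at the middle of the leaf's free edge, 170 mm from the hinge axis, at the plate's mid-thickness.
- base_hole (a point): Mouth of the vertical hole in the base: centre, on the base top 50 mm above the bench, at x = -50, y = 0 mm in the jig's frame. 15 mm in diameter, 50 mm deep. With the leaf shut the leaf's hole lies right above it.
- rack: Grey plastic pin rack, fixed to the bench, 60 x 150 x 55 mm (x, y, z), with two holes 20 mm in diameter at y = +-40 mm of its frame. Origin: centre of its underside, z up. Each pin hangs upright in one of the holes by its collar (which pin is in which hole varies).
- pin: Red-knobbed pin, 90 g, loose, upright in the rack. Origin: centre of the shank's foot, z towards the knob. Steel shank 12 mm in diameter, z = 0 to 45 mm, the lowest 7 mm tapering to 6 mm; collar 32 mm in diameter, z = 45 to 51; round red knob 24 mm in diameter, z = 51 to 85. Origin 10 mm above the bench in the rack, 17 mm when fully home in the shut jig.
- thick_pin: A pin of the same shape with a yellow knob and an 18 mm shank (too thick for the jig), in the other hole of the rack. Bystander. Origin as for the red pin.
- oil: Bystander: green plastic oil bottle with a red cap, 64 mm in diameter, 170 mm tall, standing. Origin: centre of its underside.
- wrench: Bystander: steel wrench lying on the bench, along its own x. Origin: underside of its middle.

How it is judged:
By the outcome, as a careful person would: the job done as asked, in the order asked, and still so for the second after the job is handed in, while the arm keeps its last pose, push and grip.
It also fails if it takes over 64 s, if anything falls off the work surface, if the arm or the gripper's body presses on something with over 40 N, if the wrist force passes 120 N, or if a joint passes its speed limit or range.

### The arm

A 6-joint arm with a two-finger parallel gripper is mounted at the origin on the work surface. World frame = base frame: x ahead of the robot, y to its left, z up, the work surface at z = 0. Lengths are in m, angles in rad, forces in N, time in s.
With the tool pointing down it reaches from about 0.35 to 0.975 m from the base axis. Payload 7.1 kg.
Tool frame: the origin (TCP) lies on the centre line of the jaws, within the pads' length; the fingertips stand 22 mm ahead of it and the grasp point (between the pads) lies 3 mm ahead of it; z points along the fingers, y is the line along which they close (so a half turn about z gives the same grasp; the last joint's range is limited). The gripper opens to 88 mm and grips with 3 to 60 N. Pads are 20 mm wide; open, the fingers measure 115 mm over their backs; the gripper's body (75 mm by 178 mm) begins 61 mm behind the grasp point.
Start: joints at [-1.258, 0.423, 1.63, -0, 1.089, -0.019], TCP at [0.204, -0.591, 0.245] pointing down, gripper open.
Joint ranges: [-3, 3], [-0.9, 2.11], [0.09, 2.58], [-1.31, 4.45], [0.11, 2.69], [-2.54, 2.54]. Speed limits (rad/s): [2.39, 2.39, 3.01, 3.14, 3.14, 3.14].

### API

Orientations are given as [roll, pitch, yaw] about the fixed x, y, z axes, in that order (R = Rz(yaw) Ry(pitch) Rx(roll)).
In Python, from cell import * gives the robot as it stands.
- The arm moves only by the tool servo_tool, never from a script. Its arguments are lists of equal length, an entry for each row: "xyz": the shift along the tool's x, y, z normalised to -1 to 1, where 1 is 15 cm, a list of three; "roll": the turn about the tool's z normalised to -1 to 1, where 1 is 360 degrees. A call has 1 to 20 rows; each row is the pose to reach, as a shift and turn from the pose commanded when the call began, along the tool's axes at that moment, turning the shorter way round; what a row does not reach only later rows make up. A row lasts 1/8 s, in which the tool goes at most 62.5 mm and 10.7 degrees, less where a joint would pass 70% of its speed; a pose out of reach is approached as far as the arm can. A call with a number of a shift or a turn outside -1 to 1 is refused whole. A call with a gripper value outside its range is refused whole. "claw" is the finger opening in mm, from 0 to 87.8, set as the call begins (left out, the last holds). The fingers move at their own pace and stop on an object; "force" is the grip in N (left out, the last holds). Time passes only in rows, so rows that repeat a pose let the fingers close. It gives the time, the measured TCP pose, the force, the opening and the grip force at its end, in the units of the state.
- read_state(): the state, without advancing time (a new reading comes with each control period).
- get_image(name): name is "side" or "top"; returns the picture (384x512x3 uint8, red, green, blue); there is no depth.
- get_calibration(name): a dict with "fx", "fy", "cx", "cy" (pixels), "origin" and "attitude" of the camera in the world. Camera axes: x right, y up, looking along -z (the intrinsics and any distortion apply to the point x, -y, -z); pixel columns grow to the right and rows downward; lengths in m; the calibration is good to about 2 mm. A picture is of the moment at which its call begins. get_calibration takes no time and is no camera call.
- close_job(): hands the job in; it is judged then, once.
The state is a dict: "time_s": time; "q": joint angles; "qvel": joint speeds; "effort": joint torques, N m; "eef_pos": TCP position; "tool_rot": TCP orientation; "contact_force": force on the tool from outside, world axes, zero at the start; "wrist_torque": the same for the moment, N m; "finger_gap": opening from 0.0 (shut) to 1.0 (fully open); "grip_force": force on a finger pad.
Only numpy, scipy, OpenCV 4.12 (cv2) and the standard library are available. Lean on these libraries where they do the work, as an engineer would, in place of code of your own. Each camera call takes 0.05 s, during which the arm holds its last target. There are 200 camera calls.

## Working session

There is one attempt and no reset: what is moved stays moved. The work goes in short steps, Python scripts to look and compute and a tool call to move; the robot and the scene stay as the last step left them, time stands still between calls to the robot, and variables do not carry over. Pictures are saved under pics/ and viewed, at most 10 in all, crops included, and the job is handed in when it is done.

Besides the shell and the picture viewer there is one more tool, called after "Request:" in YAML: its name, and indented under it one key for each argument. servo_tool: Moves the arm, as the interface text tells. Its arguments: {"type":"object","properties":{"xyz":{"type":"array"},"roll":{"type":"array"},"claw":{"type":"number"},"force":{"type":"number"}},"required":["xyz","roll"]}

```bash
mkdir -p pics; ls
python3 - <<'E'
from cell import *
import cv2
for n in("side","top"):
    im=get_image(n); cv2.imwrite(f"pics/{n}0.png",cv2.resize(im[:,:,::-1],(800,600),interpolation=cv2.INTER_CUBIC)); cv2.imwrite(f"/tmp/{n}0.png",im[:,:,::-1]); print(get_calibration(n))
print(read_state())
E
```

```text
pics
{'fx': 411.3247979930366, 'fy': 411.3247979930366, 'cx': 254.49555454101827, 'cy': 187.29607236011836, 'origin': array([0.32876312, 0.81009922, 0.73443187]), 'attitude': array([ 0.90264595,  0.00993482, -2.93499587])}
{'fx': 449.9784534974739, 'fy': 449.9784534974739, 'cx': 261.9527395823895, 'cy': 194.50188612872915, 'origin': array([0.35781262, 0.01832985, 1.30760951]), 'attitude': array([ 0.12108773, -0.02087111, -1.58781991])}
{'time_s': 0.1, 'q': array([-1.25800879e+00,  4.23784512e-01,  1.63061181e+00, -1.26919961e-05,
        1.08857067e+00, -1.90221076e-02]), 'qvel': array([ 0.00081497, -0.00228945, -0.00208957, -0.0017722 ,  0.00096179,
       -0.00017236]), 'effort': array([-9.66084517e-04, -5.45616245e+01, -2.74322605e+01,  6.44062506e-02,
        1.87878718e-02, -2.34192049e-05]), 'eef_pos': array([ 0.2034607 , -0.59046074,  0.24396755]), 'tool_rot': array([-3.14021835e+00, -1.49067567e-05,  3.31815532e-01]), 'contact_force': array([-0.17434549, -0.04314722,  0.2143325 ]), 'wrist_torque': array([ 0.00174479,  0.00972847, -0.01429202]), 'grip_force': 0.0, 'finger_gap': 0.9961719373312952}
```

View pics/side0.png

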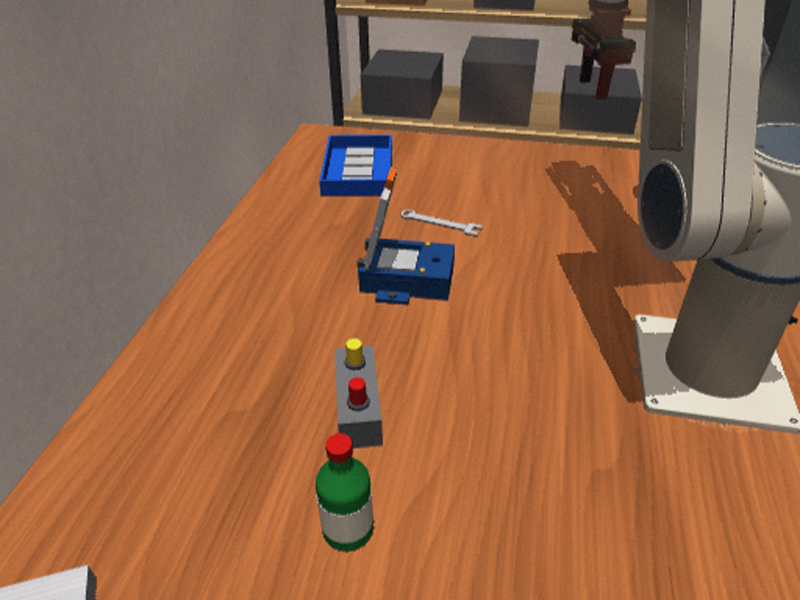

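View pics/top0.png

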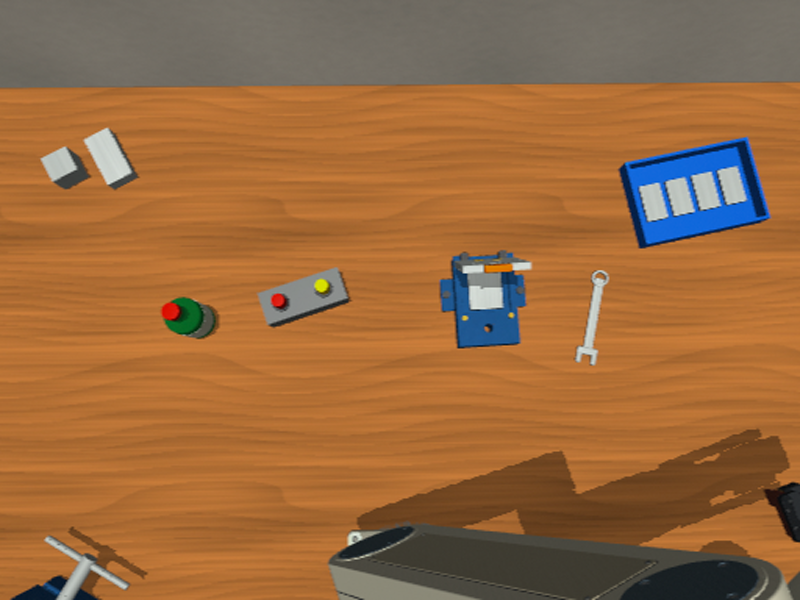

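The side view shows the jig at (405,265), the red knob at (357,390), the yellow knob at (353,352) and the bottle at (345,500). In the top view they are at: jig (487,300), red (279,300), yellow (321,287), base hole (488,328) and orange tab (499,268). Next I'll take enlarged crops.

Run:
```python
import cv2,numpy as np
t=cv2.imread("/tmp/top0.png");s=cv2.imread("/tmp/side0.png")
def crop(im,x,y):
    c=cv2.resize(im[y:y+60,x:x+80],(400,300),interpolation=cv2.INTER_CUBIC)
    for k in range(0,80,10): cv2.putText(c,str(x+k),(k*5,8),0,.3,(255,255,255)); cv2.line(c,(k*5,10),(k*5,14),(255,255,255))
    for k in range(10,60,10): cv2.putText(c,str(y+k),(0,k*5+4),0,.3,(255,255,255)); cv2.line(c,(20,k*5),(24,k*5),(255,255,255))
    return c
cv2.imwrite("pics/c1.png",np.vstack([np.hstack([crop(t,270,165),crop(t,155,160)]),np.hstack([crop(s,220,140),crop(s,190,215)])]))
```

```text
(no output)
```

View pics/c1.png

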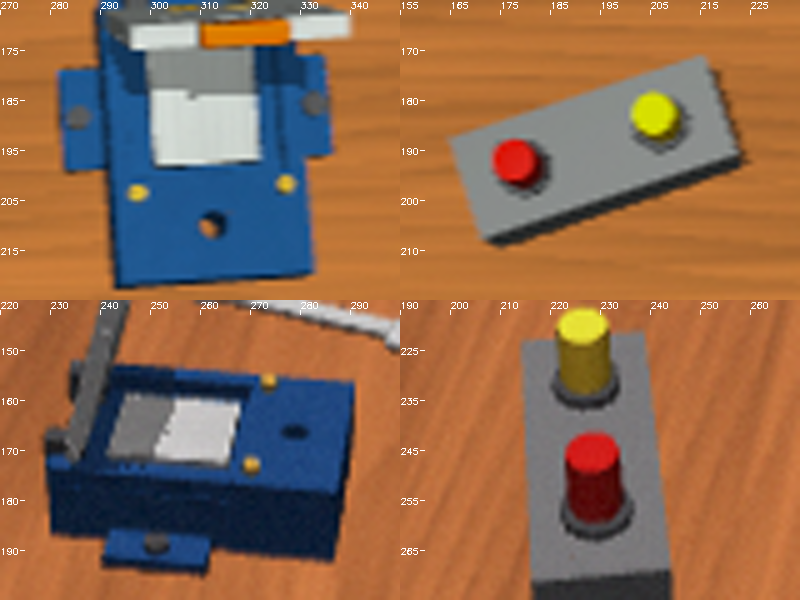

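Crop readings: top view hole (312.2,209.6), plungers (297.2,203.2) and (326.8,201.4), red knob top (178,192). Side view hole (278.6,166), plungers (273.2,155.8) and (269.8,172.4), red knob (228.2,245.2).

```bash
cat > h.py <<'E'
from cell import *
import numpy as np, cv2
from scipy.spatial.transform import Rotation as R
def ray(n,p):
    c=get_calibration(n); d=np.array([(p[0]-c['cx'])/c['fx'],-(p[1]-c['cy'])/c['fy'],-1])
    return c['origin'],R.from_euler('xyz',c['attitude']).apply(d)
def plane(n,p,z):
    o,d=ray(n,p); return (o+d*(z-o[2])/d[2])
def tri(pt,ps):
    o1,d1=ray('top',pt);o2,d2=ray('side',ps)
    s=np.linalg.lstsq(np.c_[d1,-d2],o2-o1,rcond=None)[0]
    a=o1+d1*s[0];b=o2+d2*s[1]; return (a+b)/2,np.linalg.norm(a-b)
def proj(n,X):
    c=get_calibration(n); v=R.from_euler('xyz',c['attitude']).inv().apply(np.array(X)-c['origin'])
    return np.c_[c['cx']-c['fx']*v[...,0]/v[...,2],c['cy']+c['fy']*v[...,1]/v[...,2]]
E
python3 - <<'E'
from h import *
np.set_printoptions(precision=4,suppress=True)
for nm,pt,ps,z in [("hole",(312.2,209.6),(278.6,166),.05),("plR",(326.8,201.4),(273.2,155.8),.056),("plL",(297.2,203.2),(269.8,172.4),.056),("red",(178,191.8),(228.2,245.2),.095),("yel",(205.6,182.4),(226.2,219.8),.095),("tabtip",(318.6,171.2),(251,110),.2)]:
    print(nm,plane('top',pt,z),plane('side',ps,z),*tri(pt,ps))
for p in [(164.6,187.4),(215.8,170.8),(223.2,191.2),(173.4,207.6)]: print(plane('top',p,.055))
for p in [(293.2,222.2),(332.2,219.4)]: print('base',plane('top',p,.05))
print('oil',plane('top',(110,199.5),.17),'wr',plane('top',(379,203),.0))
E
```

```text
hole [ 0.4656 -0.1511  0.05  ] [ 0.4656 -0.1473  0.05  ] [ 0.466  -0.1515  0.047 ] 0.0003656295091912053
plR [ 0.4875 -0.192   0.056 ] [ 0.4883 -0.1871  0.056 ] [ 0.4886 -0.1926  0.0522] 0.0012828747855998688
plL [ 0.4837 -0.1087  0.056 ] [ 0.4836 -0.1037  0.056 ] [ 0.4843 -0.1091  0.052 ] 0.00036044100219242905
red [0.5156 0.2176 0.095 ] [0.5153 0.2242 0.095 ] [0.5167 0.2187 0.089 ] 0.0006794702689315471
yel [0.5403 0.1431 0.095 ] [0.54   0.1481 0.095 ] [0.5412 0.1436 0.0906] 0.0005109635872806958
tabtip [ 0.5489 -0.1499  0.2   ] [ 0.5528 -0.1859  0.2   ] [ 0.5446 -0.1467  0.2211] 0.0012809779955565224
[0.5338 0.2616 0.055 ]
[0.5789 0.1185 0.055 ]
[0.5207 0.098  0.055 ]
[0.4766 0.2367 0.055 ]
base [ 0.431  -0.0967  0.05  ]
base [ 0.4372 -0.2065  0.05  ]
oil [0.4887 0.3763 0.17  ] wr [ 0.4864 -0.3551  0.    ]
```

Request:
servo_tool:
  xyz:
    - [0.35,-0.19,-0.15]
    - [0.7,-0.38,-0.3]
    - [1,-0.56,-0.37]
    - [1,-0.56,-0.37]
  roll: [0.02,0.04,0.0528,0.0528]
  claw: 0
  force: 10

```text
time_s: 0.6
eef_pos: [0.3202, -0.4604, 0.3011]
tool_rot: [3.141, -0.001, 0.004]
contact_force: [0.2, -0.0, -0.5]
finger_gap: 0.582
grip_force: 0.0
```

Request:
servo_tool:
  xyz:
    - [0.3,-0.3,0]
    - [0.6,-0.6,0]
    - [0.9,-0.9,0]
    - [1,-1,0]
  roll: [0,0,0,0]

```text
time_s: 1.1
eef_pos: [0.4693, -0.3111, 0.2995]
tool_rot: [-3.141, 0.001, 0.003]
contact_force: [0.2, -0.3, -0.2]
finger_gap: 0.128
grip_force: 0.0
```

Request:
servo_tool:
  xyz:
    - [0.3,-0.3,0]
    - [0.6,-0.6,0]
    - [0.87,-0.9,0]
    - [0.87,-1,0]
    - [0.87,-1,0]
  roll: [0,0,0,0,0]

```text
time_s: 1.72
eef_pos: [0.5978, -0.1625, 0.2993]
tool_rot: [-3.142, 0.002, 0.002]
contact_force: [0.0, 0.2, -0.3]
finger_gap: 0.009
grip_force: 0.0
```

Request:
servo_tool:
  xyz:
    - [0,-0.1,0.3]
    - [0,-0.1,0.5]
    - [-0.1,-0.1,0.5]
    - [-0.18,-0.1,0.5]
    - [-0.22,-0.1,0.5]
    - [-0.26,-0.1,0.5]
    - [-0.3,-0.1,0.5]
    - [-0.355,-0.1,0.5]
  roll: [0,0,0,0,0,0,0,0]

```text
time_s: 2.72
eef_pos: [0.5452, -0.1476, 0.2254]
tool_rot: [3.141, -0.001, 0.0]
contact_force: [0.9, 0.1, -0.6]
finger_gap: 0.004
grip_force: 0.3
```

Run:
```python
from h import *
t=get_image('top')[:,:,::-1];s=get_image('side')[:,:,::-1]
cv2.imwrite("pics/p2.png",np.hstack([cv2.resize(a,(400,400),interpolation=cv2.INTER_CUBIC) for a in (t[130:230,262:362],s[70:200,200:330])]))
```

```text
(no output)
```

View pics/p2.png

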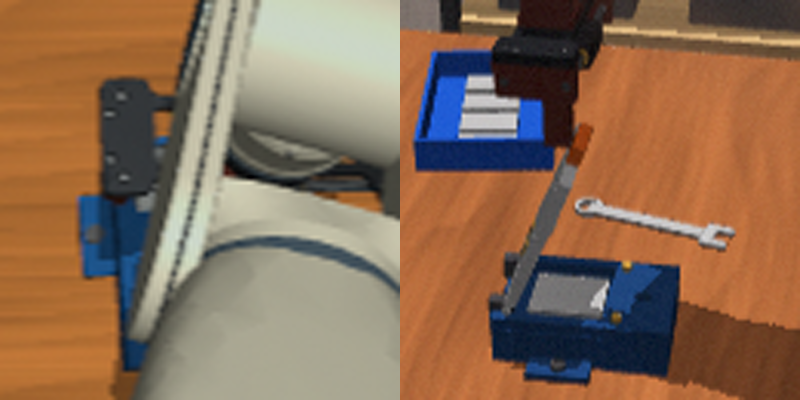

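The gripper is behind the tab (orange tab at (580,145) in the right crop) and the leaf is moving with it. I'll continue along the arc.

Request:
servo_tool:
  xyz:
    - [-0.05,0,0.02]
    - [-0.1,0,0.044]
    - [-0.145,0,0.067]
    - [-0.19,0,0.091]
    - [-0.233,0,0.12]
    - [-0.276,0,0.149]
    - [-0.317,0,0.181]
    - [-0.357,0,0.213]
    - [-0.393,0,0.25]
    - [-0.43,0,0.286]
    - [-0.463,0,0.326]
    - [-0.495,0,0.366]
    - [-0.524,0,0.41]
    - [-0.553,0,0.452]
    - [-0.578,0,0.498]
    - [-0.602,0,0.543]
  roll: [0,0,0,0,0,0,0,0,0,0,0,0,0,0,0,0]

```text
time_s: 4.82
eef_pos: [0.4548, -0.1476, 0.1433]
tool_rot: [-3.142, 0.0, 0.0]
contact_force: [-0.5, 0.6, 0.5]
finger_gap: 0.003
grip_force: 0.0
```

Request:
servo_tool:
  xyz:
    - [-0.019,0,0.046]
    - [-0.038,0,0.092]
    - [-0.053,0,0.14]
    - [-0.067,0,0.19]
    - [-0.077,0,0.24]
    - [-0.087,0,0.292]
    - [-0.09,0,0.32]
    - [-0.092,0,0.335]
    - [-0.092,0,0.335]
  roll: [0,0,0,0,0,0,0,0,0]

```text
time_s: 5.95
eef_pos: [0.4412, -0.1476, 0.0935]
tool_rot: [-3.141, 0.0, 0.0]
contact_force: [-1.5, 0.6, 1.2]
finger_gap: 0.006
grip_force: 0.8
```

Run:
```python
from h import *
s=get_image('side')[:,:,::-1]
cv2.imwrite("pics/p3.png",cv2.resize(s[80:200,200:360],(800,600),interpolation=cv2.INTER_CUBIC))
```

```text
(no output)
```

View pics/p3.png

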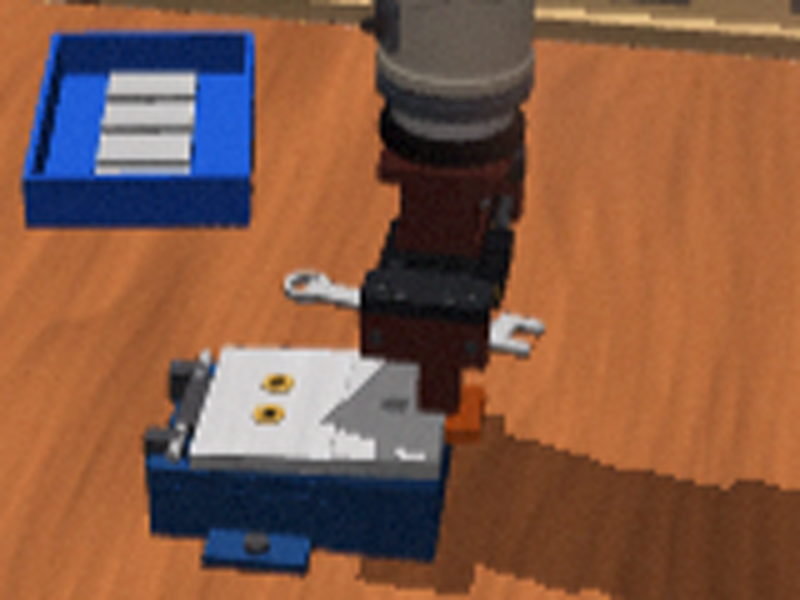

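The leaf is down on its plungers, with its hole at (397,404) in the crop. Next is the red pin.

Request:
servo_tool:
  xyz:
    - [0,0,-0.3]
    - [0,0,-0.6]
    - [0.15,-0.3,-0.85]
    - [0.3,-0.65,-0.85]
    - [0.5,-1,-0.85]
  roll: [0,0,0,0,0]
  claw: 50

```text
time_s: 6.62
eef_pos: [0.517, 0.0038, 0.2222]
tool_rot: [3.141, -0.002, -0.001]
contact_force: [0.4, -0.3, 0.1]
finger_gap: 0.534
grip_force: 0.0
```

Request:
servo_tool:
  xyz:
    - [0,-0.35,0]
    - [0,-0.7,0]
    - [0,-1,0]
  roll: [0,0,0]

```text
time_s: 7.0
eef_pos: [0.5161, 0.1544, 0.2212]
tool_rot: [-3.141, -0.001, 0.001]
contact_force: [0.9, 0.6, -0.1]
finger_gap: 0.565
grip_force: 0.0
```

Request:
servo_tool:
  xyz:
    - [0,-0.3,0]
    - [0,-0.447,0]
    - [0,-0.447,0.3]
    - [0,-0.447,0.55]
    - [0,-0.447,0.55]
  roll: [0,0,0,0,0]

```text
time_s: 7.62
eef_pos: [0.5144, 0.2183, 0.1362]
tool_rot: [3.139, 0.005, -0.0]
contact_force: [0.2, -0.0, 1.3]
finger_gap: 0.571
grip_force: 0.0
```

Run:
```python
from h import *
np.set_printoptions(precision=4,suppress=True)
print(plane('side',(279,160.4),.069),read_state()['eef_pos'])
s=get_image('side')[:,:,::-1];t=get_image('top')[:,:,::-1]
cv2.imwrite("/tmp/t4.png",t);cv2.imwrite("/tmp/s4.png",s)
cv2.imwrite("pics/p4.png",np.hstack([cv2.resize(s[185:285,180:280],(400,400),interpolation=cv2.INTER_CUBIC),cv2.resize(t[130:230,130:230],(400,400),interpolation=cv2.INTER_CUBIC)]))
```

```text
[ 0.4651 -0.1481  0.069 ] [0.5144 0.2183 0.1362]
```

View pics/p4.png

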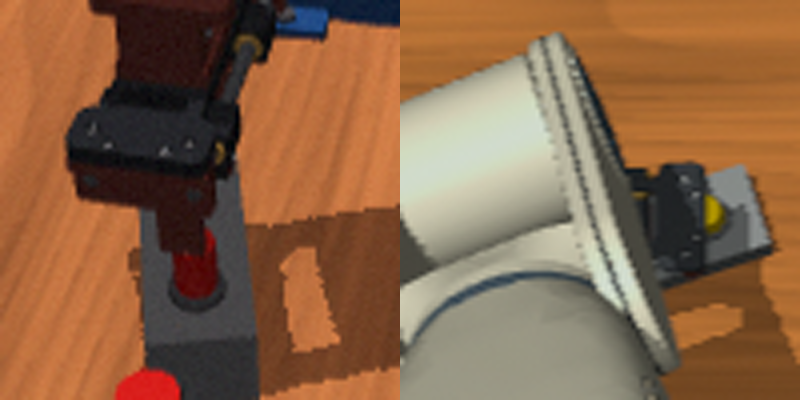

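The side crop shows the near finger centred at about column 183 and the knob at about 196. I'll check that against projection.

Run:
```python
from h import *
np.set_printoptions(precision=2,suppress=True)
P=np.array([[.5144,.2183+.0385,.114],[.5144-.01,.2183+.0385,.114],[.5144+.01,.2183+.0385,.114],[.5156,.219,.095],[.5156,.219,.058]])
print((proj('side',P)-[180,185]+.5)*4)
```

```text
[[178.46 262.82]
 [197.43 265.67]
 [159.57 259.99]
 [196.76 235.78]
 [200.05 282.96]]
```

Request:
servo_tool:
  xyz:
    - [0.005,0,0.12]
    - [0.01,0,0.24]
    - [0.01,0,0.34]
    - [0.01,0,0.34]
  roll: [0,0,0,0]

```text
time_s: 8.22
eef_pos: [0.5167, 0.219, 0.0858]
tool_rot: [3.14, 0.003, 0.0]
contact_force: [-1.0, -0.7, 0.1]
finger_gap: 0.572
grip_force: 0.0
```

Request:
servo_tool:
  xyz:
    - [0,0,0]
    - [0,0,0]
    - [0,0,0]
    - [0,0,0]
    - [0,0,0]
    - [0,0,0]
  roll: [0,0,0,0,0,0]
  claw: 10
  force: 45

```text
time_s: 8.98
eef_pos: [0.5181, 0.2197, 0.088]
tool_rot: [-3.141, -0.001, 0.0]
contact_force: [-0.3, -0.4, 5.6]
finger_gap: 0.264
grip_force: 45.0
```

Request:
servo_tool:
  xyz:
    - [0,0,-0.15]
    - [0,0,-0.4]
    - [0,0,-0.7]
    - [-0.05,0.25,-0.8]
    - [-0.15,0.6,-0.8]
    - [-0.35,1,-0.8]
  roll: [0,0,0,0,0,0]

```text
time_s: 9.72
eef_pos: [0.4671, 0.0723, 0.2076]
tool_rot: [3.141, -0.001, 0.001]
contact_force: [1.3, -0.7, -0.9]
finger_gap: 0.262
grip_force: 45.0
```

Request:
servo_tool:
  xyz:
    - [0,0.35,0]
    - [0,0.7,0]
    - [0,1,0]
  roll: [0,0,0]

```text
time_s: 10.1
eef_pos: [0.4666, -0.0782, 0.2073]
tool_rot: [3.142, 0.0, -0.0]
contact_force: [0.8, 0.6, -0.9]
finger_gap: 0.265
grip_force: 45.0
```

Request:
servo_tool:
  xyz:
    - [0,0.2,0]
    - [0,0.38,0]
    - [0,0.46,0.1]
    - [0,0.46,0.25]
    - [0,0.46,0.25]
    - [0,0.46,0.25]
  roll: [0,0,0,0,0,0]

```text
time_s: 10.85
eef_pos: [0.4672, -0.145, 0.1698]
tool_rot: [-3.141, 0.001, 0.001]
contact_force: [-0.0, -0.2, -0.3]
finger_gap: 0.268
grip_force: 45.0
```

Run:
```python
from h import *
print(read_state()['eef_pos'],read_state()['time_s'])
s=get_image('side')[:,:,::-1];t=get_image('top')[:,:,::-1]
cv2.imwrite("/tmp/t5.png",t);cv2.imwrite("/tmp/s5.png",s)
cv2.imwrite("pics/p5.png",np.hstack([cv2.resize(s[120:200,230:310],(560,560),interpolation=cv2.INTER_CUBIC),cv2.resize(t[160:240,270:310],(240,480),interpolation=cv2.INTER_CUBIC)[:560] if 0 else cv2.resize(t[150:230,290:324],(238,560),interpolation=cv2.INTER_CUBIC)]))
```

```text
[ 0.46719799 -0.14498266  0.16982687] 10.85
```

View pics/p5.png

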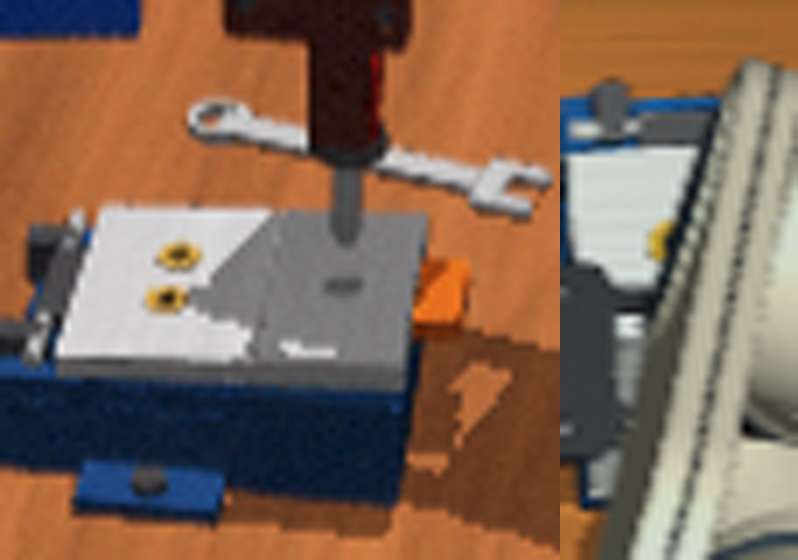

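The foot of the shank is at about (346,240) and the leaf hole at (344,285) in the side crop; the arm hides the pin in the top view. I'll compute the relative offset from the side view.

Run:
```python
from h import *
np.set_printoptions(precision=4,suppress=True)
e=read_state()['eef_pos']; foot=e-[0,0,.078]
toN=lambda p:np.array([230,120])+(np.array(p)+.5)/7-.5
f=toN((346,240)); h=toN((344,285))
pf=proj('side',foot[None])[0]; b=f-pf
print('bias px',b)
for z in(.067,.069): print(plane('side',h,z),plane('side',h-b,z))
print('pred collar',(proj('side',(foot+[0,0,.048])[None])[0]+.5-[230,120])*7)
# leaf corner check: model
```

```text
bias px [ 0.8338 -0.1091]
[ 0.4664 -0.1514  0.067 ] [ 0.4687 -0.1504  0.067 ]
[ 0.466  -0.1485  0.069 ] [ 0.4682 -0.1475  0.069 ]
pred collar [343.8259 138.5679]
```

Request:
servo_tool:
  xyz:
    - [0.007,0.027,0]
    - [0.007,0.027,0.05]
    - [0.007,0.027,0.1]
    - [0.007,0.027,0.14]
    - [0.007,0.027,0.17]
    - [0.007,0.027,0.2]
    - [0.007,0.027,0.2]
  roll: [0,0,0,0,0,0,0]

```text
time_s: 11.82
eef_pos: [0.4681, -0.1494, 0.1396]
tool_rot: [-3.141, 0.001, 0.0]
contact_force: [0.7, 0.3, -0.1]
finger_gap: 0.265
grip_force: 45.0
```

Request:
servo_tool:
  xyz:
    - [0,0,0.02]
    - [0,0,0.04]
    - [0,0,0.06]
    - [0,0,0.08]
    - [0,0,0.1]
    - [0,0,0.1]
  roll: [0,0,0,0,0,0]

```text
time_s: 12.58
eef_pos: [0.4682, -0.1495, 0.1247]
tool_rot: [-3.141, 0.0, 0.0]
contact_force: [-0.8, -0.0, -0.6]
finger_gap: 0.266
grip_force: 45.0
```

Run:
```python
from h import *
print(read_state()['eef_pos'],read_state()['contact_force'],read_state()['wrist_torque'])
s=get_image('side')[:,:,::-1]
cv2.imwrite("pics/p6.png",cv2.resize(s[120:200,230:310],(560,560),interpolation=cv2.INTER_CUBIC))
```

```text
[ 0.46816374 -0.14945288  0.12470786] [-0.76379242 -0.01948309 -0.60477466] [ 0.08611602  0.04056362 -0.01087687]
```

View pics/p6.png

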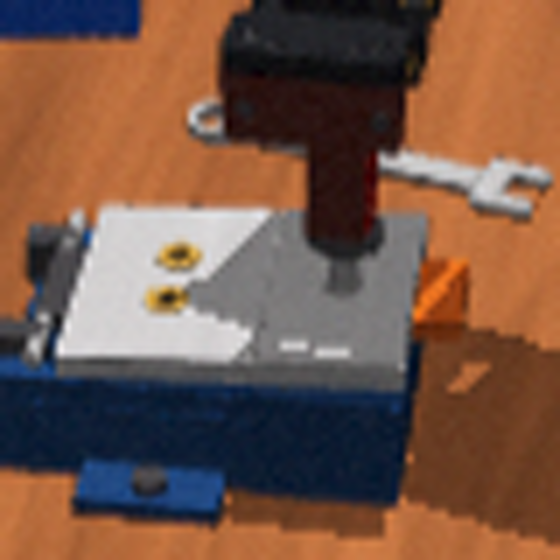

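The pin is through the leaf hole at (344,275) with no side force. I'll keep going down.

Request:
servo_tool:
  xyz:
    - [0,0,0.025]
    - [0,0,0.05]
    - [0,0,0.075]
    - [0,0,0.1]
    - [0,0,0.125]
    - [0,0,0.14]
    - [0,0,0.14]
  roll: [0,0,0,0,0,0,0]

```text
time_s: 13.5
eef_pos: [0.4682, -0.1495, 0.1038]
tool_rot: [-3.141, 0.0, 0.0]
contact_force: [-0.5, 0.0, -0.2]
finger_gap: 0.263
grip_force: 45.0
```

Now press down on the springs in small steps.

Request:
servo_tool:
  xyz:
    - [0,0,0.01]
    - [0,0,0.02]
    - [0,0,0.03]
    - [0,0,0.04]
    - [0,0,0.046]
    - [0,0,0.046]
  roll: [0,0,0,0,0,0]
  force: 60

```text
time_s: 14.25
eef_pos: [0.4681, -0.1496, 0.0972]
tool_rot: [3.142, 0.0, 0.0]
contact_force: [-2.8, -0.4, 5.9]
finger_gap: 0.264
grip_force: 60.0
```

Request:
servo_tool:
  xyz:
    - [0,0,0.006]
    - [0,0,0.012]
    - [0,0,0.015]
    - [0,0,0.015]
  roll: [0,0,0,0]

```text
time_s: 14.75
eef_pos: [0.4679, -0.1495, 0.0951]
tool_rot: [3.142, 0.001, 0.0]
contact_force: [-3.1, 0.0, 8.4]
finger_gap: 0.264
grip_force: 60.0
```

Request:
servo_tool:
  xyz:
    - [0,0,0.005]
    - [0,0,0.01]
    - [0,0,0.01]
    - [0,0,0.01]
  roll: [0,0,0,0]

```text
time_s: 15.25
eef_pos: [0.4679, -0.1496, 0.0947]
tool_rot: [3.141, 0.0, 0.0]
contact_force: [-6.7, 0.5, 23.9]
finger_gap: 0.265
grip_force: 60.0
```

Request:
servo_tool:
  xyz:
    - [-0.003,0,0]
    - [-0.006,0,0.001]
    - [-0.006,0,0.001]
    - [-0.006,0,0.001]
  roll: [0,0,0,0]

```text
time_s: 15.75
eef_pos: [0.4678, -0.1496, 0.0948]
tool_rot: [3.141, -0.001, -0.0]
contact_force: [-5.7, 1.9, 23.0]
finger_gap: 0.265
grip_force: 60.0
```

Run:
```python
from h import *
r=read_state();print(r['eef_pos'],r['contact_force'],r['wrist_torque'])
s=get_image('side')[:,:,::-1]
a=cv2.resize(s[130:190,225:305],(800,600),interpolation=cv2.INTER_CUBIC)
cv2.imwrite("pics/p7.png",a)
```

```text
[ 0.46783385 -0.14958279  0.09475411] [-5.7421649   1.85934757 23.01337624] [ 0.43092849  0.99612384 -0.007807  ]
```

View pics/p7.png

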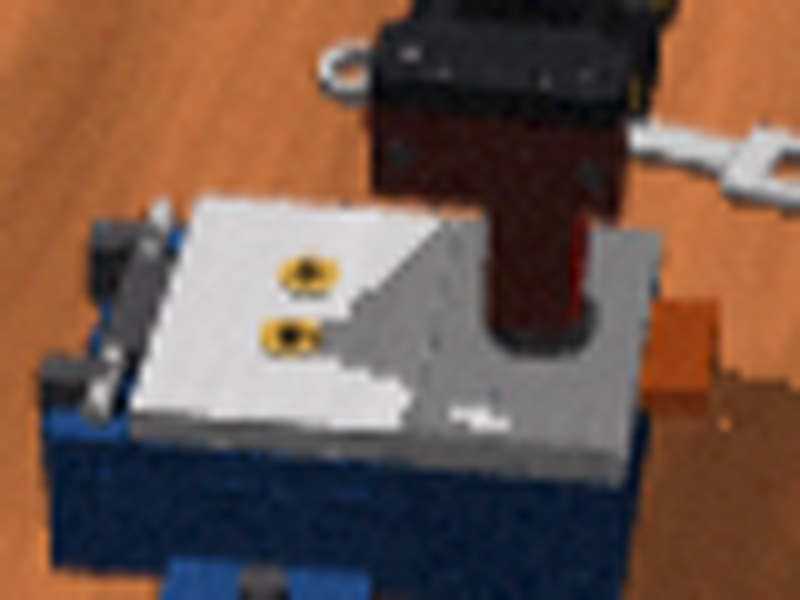

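The collar sits on the leaf at (540,340) and the leaf lies flush on the base. The force is steady at 23 N against a hard stop at the expected height, so I'm handing the job in.

```bash
python3 -c "
from cell import *
print(close_job())"
```

```text
the job is handed in; nothing more can be done
None
```

The leaf is shut on its base and the red-knobbed pin is fully home, with the arm still pressing at about 23 N; the job was handed in at about 16 s of the 64 s, and I never touched the yellow-knobbed pin, the oil bottle or the wrench.

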